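Clamp up bearing covers for tapping

ROBOT

A 6-joint arm with a two-finger parallel gripper is mounted at the origin on the work surface. World frame = base frame: x ahead of the robot, y to its left, z up, the work surface at z = 0. Lengths are in m, angles in rad, forces in N, time in s.
With the tool pointing down it reaches from about 0.25 to 0.8 m from the base axis. Payload 3.9 kg.
Tool frame: the origin (TCP) lies at the very end of the fingers, on their centre line; the grasp point (between the pads) lies 19 mm behind it; z points along the fingers, y is the line along which they close (so a half turn about z gives the same grasp; the last joint's range is limited). The gripper opens to 85 mm and grips with 20 to 120 N. Pads are 22 mm wide; open, the fingers measure 114 mm over their backs; the gripper's body (76 mm by 85 mm) begins 54 mm behind the grasp point. The pads swing forward as they close: fully open they stand 13 mm farther back than shut.
Start: joints at [1.245, 0.26, -0.138, 1.173, 0, 1.571], TCP at [0.168, 0.497, 0.231] pointing down, gripper open.
Joint ranges: [-2.78, 2.78], [-0.83, 1.72], [-1.28, 1.37], [-1.9, 2.12], [-1.57, 1.48], [-3.14, 3.14]. Speed limits (rad/s): [2.57, 2.57, 3.14, 3.14, 3.14, 3.14].

INTERFACE

Orientations are given as a unit quaternion [x, y, z, w].
In Python, from rig import bot, grab_frame, order, boxes_of, outline_of, pinpoint gives the robot as it stands.
- The arm moves only by the shell command python3 -m jog 'ROWS' [OPENING] [FORCE]. ROWS is text: rows parted by semicolons, each of 6 numbers parted by spaces: the shift along the tool's x, y, z in units of 30 mm (1.0 is 30 mm), then the turn, a rotation vector about the tool's x, y, z in units of 8 degrees (1.0 is 8 degrees). In form: dx dy dz wx wy wz; .... A call has 1 to 8 rows; each row is the pose to reach, as a shift and turn from the pose commanded when the call began, along the tool's axes at that moment; what a row does not reach only later rows make up. A row lasts 1/8 s, in which the tool goes at most 62.5 mm and 10.7 degrees, less where a joint would pass 70% of its speed; a pose out of reach is approached as far as the arm can. A call with a gripper value outside its range is refused whole. OPENING is the opening, from 0 (shut) to 1 (fully open), set as the call begins (- or left out, the last holds). The fingers move at their own pace and stop on an object; FORCE is the grip in N (left out, the last holds). Time passes only in rows, so rows that repeat a pose let the fingers close. It gives the time, the measured TCP pose, the force, the opening and the grip force at its end, in the units of the state.
- bot.state(): the state, without advancing time (a new reading comes with each control period).
- grab_frame(name): name is "side" or "top" or "wrist"; returns a dict with "frame" (480x640x3 uint8, red, green, blue), "depth" (480x640 float32, m along the optical axis (not along the pixel's ray), 0 where there is no reading), "fx", "fy", "cx", "cy" (pixels), "k1" (the pictures are not rectified: a ray, as slopes to the right and down, at radius r is drawn at 1 + k1 r^2 times it, then the intrinsics apply), "xyz" and "rotation" of the camera in the world. Camera axes: x right, y down, z forward; pixel columns grow to the right and rows downward; lengths in m; the calibration is good to about 2 mm. A picture is of the moment at which its call begins.
- order.finish_job(): hands the job in; it is judged then, once.
Trained networks look in a picture, given as the dict that the camera call returned (one of the last four; its "shot" number tells which), for a name from the list of things; names that differ only in an ending like _2 or _b are one class to them, and where a whole thing is asked for, a point or a joint stands for the part that bears it (a point fixed in the world has none). Each returns a list of dicts, best first, with "conf" (0 to 1); they miss things now and then, are a little off and sometimes report something else, mostly with a low value. They report only what shows in the picture. A call takes as long as a camera call. They do not tell look-alikes from the thing itself.
- boxes_of(picture, thing): "position" ([x, y, z] in m, in world coordinates, good to about 4 mm: the middle of the surface that is visible of it).
- outline_of(picture, thing): "pixels" (480x640 bool, what is visible of it).
- pinpoint(picture, thing): "position" ([x, y, z] in m, in world coordinates, good to about 4 mm: a listed point, or the origin of a listed thing).
The state is a dict: "time_s": time; "joints": joint angles; "dq": joint speeds; "tau": joint torques, N m; "tool_pos": TCP position; "ee_rot": TCP orientation; "contact_force": force on the tool from outside, world axes, zero at the start; "moment": the same for the moment, N m; "opening": finger opening in m; "gripper_force": force on a finger pad.
Only numpy, scipy, OpenCV 4.12 (cv2) and the standard library are available. Lean on these libraries where they do the work, as an engineer would, in place of code of your own. Each camera call takes 0.05 s, during which the arm holds its last target. There are 200 camera calls.

TASK

Put the tap wrench that lies across the clamping fixture into the grey tool tray, and lay every bearing cover that is on the bench into a bay of the fixture, one to a bay, boss up, and press each one down until it sits level and fully home on the bay floor. Once all covers are home, swing the cam lever over its high point until it snaps shut and stays shut; leave the hammer, oil bottle and foam block where they are.

Things in the scene. Friction and masses are not known exactly. Their poses are not given: they have to be found in the camera images.
- fixture: steel clamping fixture fixed to the bench: slab 160 (x) x 358 (y) x 20 mm. Origin: centre of the slab's underside; x points to its rear (away from the robot), y to the end with the lever, z up. Four open bays along y, each 86 (x) x 70 (y) mm inside (a cover has 3 mm of play all round); bay floor = slab top, 20 mm above the bench. Bay walls 7 mm thick, 11 mm above that floor
- bay1 (a point): centre of the floor of the bay farthest from the lever (fixture x -25, y -133.5, z 20 mm). In every bay two stiff black pads, 27 mm to the front and rear of its centre, stand 7 mm above the floor and carry a cover that is laid in; held by friction, without springs, each yields to about 5 N, goes down level with the floor and stays down
- bay2 (a point): centre of the floor of the second bay from that end (fixture x -25, y -56.5, z 20 mm); pads as in bay1
- bay3 (a point): centre of the floor of the third bay (fixture x -25, y +20.5, z 20 mm); pads as in bay1
- bay4 (a point): centre of the floor of the bay next to the lever (fixture x -25, y +97.5, z 20 mm); pads as in bay1
- cam_lever (a joint): angle of the cam lever, rad. 0 = open: standing up, leaning 10 degrees to the fixture's rear (+x), as at the start. Grows as the knob swings over to the front (-x) and down. A spring resists, up to about 8 N at the knob, until the high point at 1.40; past it the lever snaps to its stop at 1.505 (shut), pointing to the front 14 degrees above level. Let go before 1.40 it swings back
- lever_knob (a point): centre of the black ball knob, 30 mm across, at the end of the cam lever; the lever is a 12 mm rod and the knob's centre is 110 mm from the pivot
- lever_pivot (a point): pivot of the cam lever, between two cheeks at the fixture's +y end (fixture x +60, y +158.5, z 45 mm); its axis runs along the fixture's y. On the same axis hinges a steel clamp bar behind the bays: raised, it reaches 110 mm above the bench, and stays behind fixture x +40 mm; the lever brings its four rubber feet down on the rear edges of the covers
- cover1: aluminium bearing cover: a flat plate 80 (its x) x 64 (its y) x 10 mm with a round boss 32 mm across and 24 mm tall in the middle of its top (boss top 34 mm above the underside), about 0.2 kg. Origin: centre of the underside, z up out of the boss. May be absent
- cover2: aluminium bearing cover: a flat plate 80 (its x) x 64 (its y) x 10 mm with a round boss 32 mm across and 24 mm tall in the middle of its top (boss top 34 mm above the underside), about 0.2 kg. Origin: centre of the underside, z up out of the boss. May be absent
- cover3: aluminium bearing cover: a flat plate 80 (its x) x 64 (its y) x 10 mm with a round boss 32 mm across and 24 mm tall in the middle of its top (boss top 34 mm above the underside), about 0.2 kg. Origin: centre of the underside, z up out of the boss. May be absent
- cover4: aluminium bearing cover: a flat plate 80 (its x) x 64 (its y) x 10 mm with a round boss 32 mm across and 24 mm tall in the middle of its top (boss top 34 mm above the underside), about 0.2 kg. Origin: centre of the underside, z up out of the boss. May be absent
- wrench: steel tap wrench, 180 mm long along its x: a middle block 44 (x) x 26 (y) x 20 (z) mm and a 14 to 16 mm round handle 70 mm long on either end, on the block's mid-height. About 0.22 kg. At the start it lies across the bays, its handles on the bay walls. Origin: centre of the block's underside
- wrench_mid (a point): centre of the tap wrench's middle block, 10 mm above its origin
- tray: grey open tool tray fixed to the bench, 215 (x) x 105 (y) x 25 mm outside, walls and floor 5 mm. Origin: centre of its underside, x along its length
- hammer: hammer lying beyond the fixture; leave alone. Origin: middle of its underside
- oil_bottle: white closed oil bottle, 60 mm across, 130 mm tall, standing; leave alone. Origin: centre of the underside
- foam_block: pale green foam block 110 x 90 x 50 mm; leave alone. Origin: centre of the underside
Not all that is in view belongs to the job. What is shaped like the cover2 but yellow is not meant. Several things have the shape of the wrench; the one meant has the colours described above.

How it is judged:
By the outcome, as a careful person would: the job done as asked, in the order asked, and still so for the second after the job is handed in, with the robot touching nothing.
Of cover1, cover2, cover3, cover4 only 3 to 4 are there at a start; the rules pass over those that are not, and their reading is None.
At some moment in a run one of cover1, cover2, cover3, cover4 may be knocked a few centimetres aside while the robot is not near it.
Once in a run the grip may slacken for a moment while it holds something.
It also fails if it takes over 210 s, if anything falls off the work surface, if the arm or the gripper's body presses on something with over 40 N, if the wrist force passes 120 N, or if a joint passes its speed limit or range.

## Working session

There is one attempt and no reset: what is moved stays moved. The work goes in short steps, Python scripts to look and compute and a shell command to move; the robot and the scene stay as the last step left them, time stands still between calls to the robot, and variables do not carry over. Pictures are saved under pics/ and viewed, at most 14 in all, crops included, and the job is handed in when it is done.

```bash
ls; mkdir -p pics; cat > h.py <<'E'
from rig import bot, grab_frame, order, boxes_of, outline_of, pinpoint
import numpy as np, cv2
from scipy.spatial.transform import Rotation as R
def save(p,name,crop=None,scale=1):
    f=p["frame"][:,:,::-1]
    if crop: f=f[crop[1]:crop[3],crop[0]:crop[2]]
    cv2.imwrite("pics/"+name,cv2.resize(f,None,fx=scale,fy=scale,interpolation=cv2.INTER_CUBIC))
def cam(p):
    r=np.array(p["rotation"],float)
    return r if r.shape==(3,3) else R.from_quat(r).as_matrix()
def cloud(p):
    v,u=np.mgrid[0:480,0:640]; x=(u-p["cx"])/p["fx"]; y=(v-p["cy"])/p["fy"]
    a,b=x.copy(),y.copy()
    for _ in range(6):
        s=1+p["k1"]*(a*a+b*b); a,b=x/s,y/s
    d=p["depth"]; c=np.stack([a*d,b*d,d],-1)
    w=c@cam(p).T+np.array(p["xyz"]); w[d<=0]=np.nan
    return w
def pix(p,X):
    c=(np.asarray(X)-np.array(p["xyz"]))@cam(p); a=c[...,0]/c[...,2]; b=c[...,1]/c[...,2]
    s=1+p["k1"]*(a*a+b*b); return np.stack([p["fx"]*a*s+p["cx"],p["fy"]*b*s+p["cy"]],-1)
def go(tgt,q=None,yaw=None):
    "print shift rows units needed from the measured pose to world tgt, tool down with tool-y at angle yaw(deg)"
    s=bot.state(); r=R.from_quat(s["ee_rot"]); d=r.inv().apply(np.array(tgt)-s["tool_pos"])/0.03
    w=np.zeros(3)
    if yaw is not None:
        best=None
        for k in (0,180):
            a=np.radians(yaw+k); y=np.array([np.cos(a),np.sin(a),0]); z=np.array([0,0,-1.]); x=np.cross(y,z)
            w_=(r.inv()*R.from_matrix(np.stack([x,y,z],1))).as_rotvec()
            if best is None or np.linalg.norm(w_)<np.linalg.norm(best): best=w_
        w=np.degrees(best)/8
    print("row",np.round(d,2),np.round(w,2)); return d,w
E
python3 - <<'E'
from h import *
s=bot.state(); print(s)
print(R.from_quat(s["ee_rot"]).as_matrix().round(3))
for n in("top","side"):
    p=grab_frame(n); save(p,n+"0.png"); print(n,p["xyz"],cam(p).round(3).tolist(),p["fx"],p["k1"])
    for t in("fixture","cover1","wrench","wrench_mid","tray","lever_knob","lever_pivot","bay1","bay2","bay3","bay4","foam_block","hammer","oil_bottle"):
        try: print(t,[(np.round(o["position"],3).tolist(),round(o["conf"],2)) for o in pinpoint(p,t)])
        except Exception as e: print(t,e)
    print([(np.round(o["position"],3).tolist(),round(o["conf"],2)) for o in boxes_of(p,"cover1")])
E
```

```text
pics
{'time_s': 0.0, 'joints': array([ 1.24499731e+00,  2.60694721e-01, -1.39344765e-01,  1.17267681e+00,
        1.20218511e-05,  1.57079422e+00]), 'dq': array([ 0.00046111, -0.00040822, -0.00048398, -0.00055572,  0.00036368,
        0.00055609]), 'tau': array([-1.24637852e-03, -4.05673671e+01,  2.53924584e+01,  1.89205800e-02,
       -1.57318732e-05, -7.57424289e-06]), 'tool_pos': array([0.16782068, 0.4967614 , 0.23046846]), 'ee_rot': array([ 1.62178899e-01,  9.86760905e-01, -9.46300129e-04, -1.61622587e-04]), 'contact_force': array([ 0.17636627,  0.64007412, -0.006032  ]), 'moment': array([-0.04553712,  0.02298119, -0.00511833]), 'gripper_force': 0.0, 'opening': 0.08541798773796408}
[[-0.947  0.32  -0.001]
 [ 0.32   0.947 -0.002]
 [ 0.    -0.002 -1.   ]]
top [ 0.26163787 -0.00957986  1.71416579] [[-0.026, -0.991, 0.132], [-1.0, 0.027, 0.005], [-0.008, -0.132, -0.991]] 613.6675014417996 0.010879127978589516
fixture [([0.505, 0.02, 0.001], 0.56), ([0.483, 0.04, 0.025], 0.28), ([0.5, 0.296, 0.0], 0.26)]
cover1 [([0.501, 0.295, 0.002], 0.89), ([0.619, 0.294, 0.003], 0.82), ([0.358, -0
[... 2477 characters left out ...]
7], 0.65), ([0.46, 0.03, 0.032], 0.27)]
bay3 [([0.479, -0.036, 0.02], 0.83), ([0.485, 0.117, 0.017], 0.81), ([0.484, 0.04, 0.022], 0.75), ([0.476, -0.111, 0.017], 0.65), ([0.46, 0.03, 0.032], 0.27)]
bay4 [([0.479, -0.036, 0.02], 0.83), ([0.485, 0.117, 0.017], 0.81), ([0.484, 0.04, 0.022], 0.75), ([0.476, -0.111, 0.017], 0.65), ([0.46, 0.03, 0.032], 0.27)]
foam_block [([0.501, 0.474, -0.001], 0.68)]
hammer [([0.81, 0.018, -0.003], 0.89), ([0.494, 0.293, 0.001], 0.71)]
oil_bottle [([0.496, -0.496, 0.002], 0.87), ([0.488, 0.117, 0.016], 0.32)]
[([0.325, 0.22, 0.009], 0.81), ([0.492, 0.303, 0.011], 0.8), ([0.613, 0.303, 0.011], 0.79), ([0.343, 0.358, 0.008], 0.78), ([0.36, -0.283, 0.006], 0.58)]
```

```bash
sleep 0.1; ls pics
```

```text
side0.png
top0.png
```

View pics/top0.png

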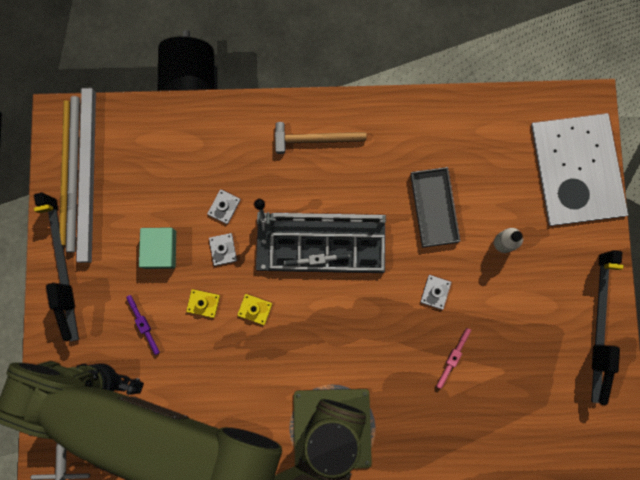

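View pics/side0.png

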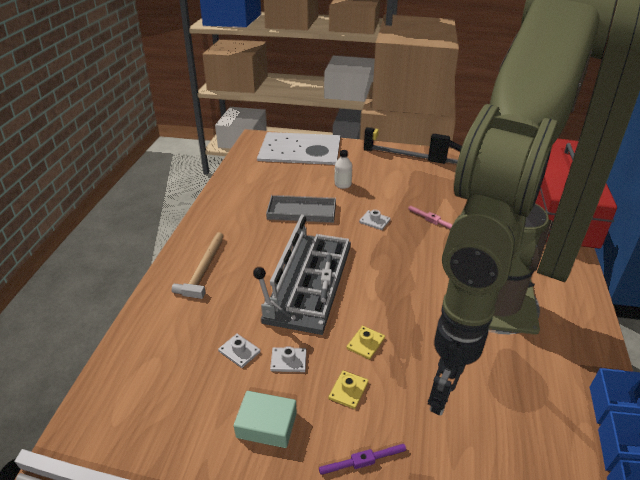

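The top view shows three aluminium covers at (223,207), (222,249) and (436,292). Those at (203,304) and (254,309) are yellow, so not meant. There are three wrench shapes: steel at (317,259) across the fixture, purple at (142,325) and pink at (454,358). The steel one fits the description. I'll confirm it in a crop and measure yaws.

```bash
python3 - <<'E'
from h import *
p=grab_frame("top"); save(p,"crop1.png",(190,180,460,320),2.9)
w=cloud(p)
def rect(m):
    P=w[m][:,:2]; P=P[~np.isnan(P).any(1)]
    r=cv2.minAreaRect((P*1000).astype(np.float32)); return r,len(P)
for n,c in(("A",(.619,.293)),("B",(.499,.294)),("C",(.36,-.298))):
    d=np.hypot(w[...,0]-c[0],w[...,1]-c[1]); f=p["frame"].astype(int)
    m=(d<.06)&(w[...,2]>.005)&(w[...,2]<.045)
    print(n,rect(m), "boss",np.nanmedian(w[(d<.06)&(w[...,2]>.028)],axis=0))
d=np.hypot(w[...,0]-.457,w[...,1]-.030)
# wrench: above wall tops (31mm)
m=(np.abs(w[...,0]-.457)<.04)&(np.abs(w[...,1]-.03)<.11)&(w[...,2]>.034)&(w[...,2]<.07)
print("wr",rect(m),np.nanpercentile(w[m][:,2],[50,90,98]))
for nm,a in(("fx",(.36,.65,-.2,.22,.014,.04)),):
    m=(w[...,0]>a[0])&(w[...,0]<a[1])&(w[...,1]>a[2])&(w[...,1]<a[3])&(w[...,2]>a[4])&(w[...,2]<a[5]); print(nm,rect(m))
m=(np.abs(w[...,0]-.6)<.13)&(np.abs(w[...,1]+.305)<.09)&(w[...,2]>.015)&(w[...,2]<.04); print("tray",rect(m))
q=grab_frame("wrist"); print(q["xyz"],cam(q).round(2).tolist())
E
```

```text
A (((618.5525512695312, 292.65643310546875), (108.64097595214844, 114.16525268554688), 43.37824249267578), 643) boss [0.61468587 0.29319677 0.03423784]
B (((498.6952209472656, 295.1028137207031), (110.28440856933594, 116.43775177001953), 8.0300931930542), 667) boss [0.49353525 0.29631315 0.03442033]
C (((360.9272155761719, -297.63348388671875), (102.20848083496094, 115.1669921875), 45.09519958496094), 638) boss [ 0.35854353 -0.29357718  0.0324216 ]
wr (((459.3495178222656, 32.355125427246094), (70.58512878417969, 213.8929901123047), 0.8466813564300537), 489) [0.0438249  0.04966702 0.05347136]
fx (((476.60015869140625, 27.263580322265625), (371.34002685546875, 190.79029846191406), 83.9926528930664), 5584)
tray (((596.8180541992188, -301.2780456542969), (217.05300903320312, 107.53132629394531), 6.584560394287109), 484)
[0.10413823 0.5193943  0.37390468] [[0.32, 0.91, 0.25], [0.95, -0.31, -0.09], [-0.0, 0.27, -0.96]]
```

View pics/crop1.png

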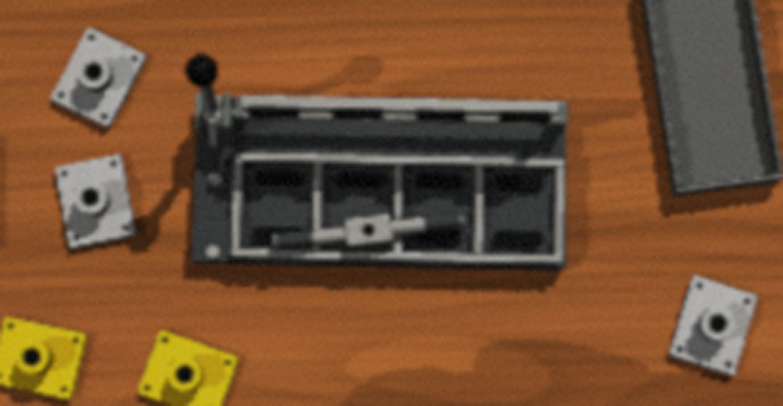

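The crop confirms the plain steel wrench across bays 2–4, with its block in bay 3 near the front wall. I'll move above it.

```bash
python3 -c "
from h import *
go([.458,.03,.16],yaw=6.5); go([.458,.03,.23],yaw=6.5)"
```

```text
row [-14.14 -11.67   2.38] [-0.  -0.   8.1]
row [-14.14 -11.67   0.04] [-0.  -0.   8.1]
```

```bash
R="-14.14 -11.67 0 0 0 8.1"; python3 -m jog '-14.14 -11.67 0 0 0 8.1;-14.14 -11.67 0 0 0 8.1;-14.14 -11.67 0 0 0 8.1;-14.14 -11.67 0 0 0 8.1;-14.14 -11.67 0 0 0 8.1;-14.14 -11.67 0 0 0 8.1;-14.14 -11.67 0 0 0 8.1;-14.14 -11.67 0 0 0 8.1' 0.65 40
python3 -c "
from h import *
go([.458,.03,.15],yaw=6.5)"
```

```text
time_s: 2.7
tool_pos: [0.4325, 0.0706, 0.2317]
ee_rot: [0.666, 0.746, 0.001, 0.0]
contact_force: [0.4, 0.5, 0.1]
opening: 0.0554
gripper_force: 0.0
row [-1.44  0.69  2.72] [ 0.01 -0.    0.  ]
```

```bash
python3 -m jog '-1.44 0.69 2.7 0 0 0;-1.44 0.69 2.7 0 0 0;-1.44 0.69 2.7 0 0 0;-1.44 0.69 2.7 0 0 0'
cat >> h.py <<'E'
def near(t,xyz,p,fn=pinpoint,tol=.06):
    l=[o for o in fn(p,t) if np.linalg.norm(np.array(o["position"])[:2]-xyz[:2])<tol] if fn!=outline_of else fn(p,t)
    return l
def yaw_mask(p,m,z):
    "rectangle of mask pixels projected to plane z (mm, deg)"
    v,u=np.nonzero(m); x=(u-p["cx"])/p["fx"]; y=(v-p["cy"])/p["fy"]; a,b=x.copy(),y.copy()
    for _ in range(6):
        s=1+p["k1"]*(a*a+b*b); a,b=x/s,y/s
    d=np.stack([a,b,np.ones_like(a)],-1)@cam(p).T; c=np.array(p["xyz"]); P=c+d*((z-c[2])/d[:,2])[:,None]
    return cv2.minAreaRect((P[:,:2]*1000).astype(np.float32))
E
python3 - <<'E'
from h import *
p=grab_frame("wrist"); save(p,"w1.png")
for t in("wrench","wrench_mid","bay1"): print(t,[(np.round(o["position"],3).tolist(),round(o["conf"],2)) for o in pinpoint(p,t)])
for o in outline_of(p,"wrench")[:2]: print(o["conf"],o["pixels"].sum(),yaw_mask(p,o["pixels"],.039))
print(bot.state()["tool_pos"])
E
```

```text
time_s: 3.2
tool_pos: [0.4573, 0.0324, 0.1513]
ee_rot: [0.666, 0.746, 0.0, 0.0]
contact_force: [-0.3, -0.1, 0.4]
opening: 0.0557
gripper_force: 0.0
wrench [([0.455, 0.029, 0.029], 0.77)]
wrench_mid [([0.458, 0.033, 0.04], 0.82)]
bay1 [([0.479, 0.039, 0.017], 0.83), ([0.476, -0.038, 0.018], 0.76), ([0.474, -0.114, 0.022], 0.57)]
0.9 5256 ((456.5373840332031, 29.597808837890625), (26.499414443969727, 181.53826904296875), 5.726649761199951)
[0.45756993 0.0325608  0.1514703 ]
```

View pics/w1.png

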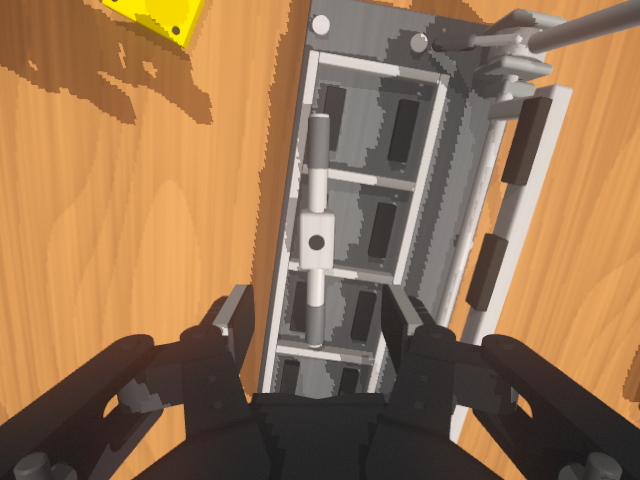

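Picture: the wrench block is at (317,240), clear of the fingers, with its axis as measured (26.5 x 181.5 mm, yaw 5.7°). Next I descend and grip.

```bash
python3 -c "
from h import *
go([.4565,.030,.033],yaw=5.7)"
```

```text
row [-0.08 -0.05  3.95] [0.02 0.   0.11]
```

```bash
python3 -m jog '-0.08 -0.05 1.5 0 0 0.11;-0.08 -0.05 3 0 0 0.11;-0.08 -0.05 3.6 0 0 0.11;-0.08 -0.05 3.95 0 0 0.11;-0.08 -0.05 3.95 0 0 0.11' 0.45
python3 -m jog '0 0 0 0 0 0;0 0 0 0 0 0;0 0 0 0 0 0;0 0 0 0 0 0;0 0 0 0 0 0' 0 60
```

```text
time_s: 4.08
tool_pos: [0.4558, 0.0295, 0.0318]
ee_rot: [0.671, 0.741, -0.0, -0.0]
contact_force: [0.9, 0.5, 0.4]
opening: 0.0386
gripper_force: 0.0
time_s: 4.7
tool_pos: [0.4568, 0.0295, 0.0328]
ee_rot: [0.671, 0.741, 0.001, 0.001]
contact_force: [-0.8, 0.9, 6.4]
opening: 0.0244
gripper_force: 60.3
```

```bash
python3 -m jog '0 0 -1 0 0 0;0 0 -2.5 0 0 0;0 0 -4.5 0 0 0;0 0 -4.5 0 0 0'
python3 -c "
from h import *
go([.597,-.302,.17],yaw=5.7);go([.597,-.302,.17],yaw=-83.6);print(bot.state()['joints'])"
```

```text
time_s: 5.2
tool_pos: [0.4595, 0.0295, 0.1712]
ee_rot: [0.671, 0.741, 0.003, 0.003]
contact_force: [0.6, 0.1, -2.7]
opening: 0.0242
gripper_force: 59.8
row [-11.45   3.47   0.08] [ 0.07  0.   -0.01]
row [-11.45   3.47   0.08] [ 0.06 -0.05 11.16]
[ 6.41267450e-02  1.79939671e-01 -4.08554154e-01  9.72441601e-01
 -1.72899268e-04  1.53630171e+00]
```

```bash
python3 -m jog '-2 0.6 0 0 0 1.3;-4 1.2 0 0 0 2.6;-6 1.8 0 0 0 3.9;-8 2.4 0 0 0 5.2;-9.5 2.9 0 0 0 6.5;-11 3.3 0 0 0 7.8;-11.45 3.47 0 0 0 9.1;-11.45 3.47 0 0 0 10.4'
python3 - <<'E'
from h import *
p=grab_frame("top");save(p,"t2.png",(350,120,530,270),3); o=[o for o in pinpoint(p,"tray")]; print([(o_["position"],o_["conf"]) for o_ in o])
for o in outline_of(p,"tray")[:2]: print(o["conf"],yaw_mask(p,o["pixels"],.02))
go([.597,-.302,.17],yaw=-83.4)
E
```

```text
time_s: 6.2
tool_pos: [0.5925, -0.3036, 0.1638]
ee_rot: [0.995, 0.104, -0.001, -0.001]
contact_force: [-1.3, -0.5, -2.4]
opening: 0.0248
gripper_force: 59.7
[([0.6002, -0.3055, 0.0027], 0.65)]
0.85 ((650.3096313476562, -262.15435791015625), (84.21800994873047, 173.93775939941406), 61.420989990234375)
row [ 0.16  0.03 -0.18] [-0.01  0.02  0.75]
```

```bash
python3 -c "
from h import *
go([.598,-.303,.014],yaw=-83.4)"

```

```text
row [0.19 0.09 5.02] [-0.01  0.02  0.75]
```

```bash
python3 -m jog '0.19 0.09 1.5 0 0 0.75;0.19 0.09 3 0 0 0.75;0.19 0.09 4 0 0 0.75;0.19 0.09 4.6 0 0 0.75;0.19 0.09 4.9 0 0 0.75;0.19 0.09 5 0 0 0.75'
python3 -m jog '0 0 0.05 0 0 0;0 0 0.05 0 0 0;0 0 0.05 0 0 0' 0.5
python3 -m jog '0 0 -1 0 0 0;0 0 -3 0 0 0;0 0 -5 0 0 0;0 0 -5 0 0 0'
python3 - <<'E'
from h import *
p=grab_frame("wrist"); save(p,"w2.png",None,.7)
for t in("wrench","tray"): print(t,[(np.round(o["position"],3).tolist(),round(o["conf"],2)) for o in pinpoint(p,t)])
for o in outline_of(p,"wrench")[:1]: print(o["conf"],yaw_mask(p,o["pixels"],.015))
go([.36,-.296,.16],yaw=15)
E
```

```text
time_s: 7.1
tool_pos: [0.5997, -0.3038, 0.017]
ee_rot: [0.998, 0.057, 0.0, 0.0]
contact_force: [0.0, 0.5, -2.0]
opening: 0.0247
gripper_force: 59.7
time_s: 7.48
tool_pos: [0.6001, -0.3041, 0.0164]
ee_rot: [0.998, 0.056, 0.001, 0.0]
contact_force: [-0.3, -0.5, 0.5]
opening: 0.0423
gripper_force: 0.0
time_s: 7.98
tool_pos: [0.6032, -0.3057, 0.1727]
ee_rot: [0.998, 0.056, 0.006, 0.003]
contact_force: [-0.1, 0.5, -1.0]
opening: 0.0427
gripper_force: 0.0
wrench [([0.6, -0.303, 0.01], 0.57)]
tray [([0.601, -0.304, -0.002], 0.79)]
0.76 ((598.9749755859375, -303.8578186035156), (182.6464080810547, 26.48371696472168), 5.66563081741333)
row [-7.87 -1.13  0.15] [ 0.    0.02 10.18]
```

View pics/w2.png

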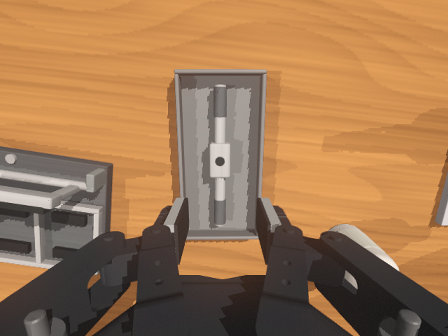

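The wrench lies flat inside the tray, with its block at (220,160). Next is cover C. I turn the tool so that later bay placements stay inside joint 6's range.

```bash
python3 -m jog '-1 0 0 0 0 -1.3;-2.5 0 0 0 0 -2.6;-4 0 0 0 0 -3.9;-5.5 0 0 0 0 -5.2;-7 0 0 0 0 -6.5;-7.87 -0.5 0 0 0 -7.8;-7.87 -0.8 0 0 0 -9.1;-7.87 -1.1 0 0 0 -10.4' 0.65 && python3 -c "
from h import *
d,w=go([.36,-.296,.16],yaw=77);print(bot.state()['joints'])"
```

```text
time_s: 9.18
tool_pos: [0.3593, -0.2963, 0.1636]
ee_rot: [0.707, 0.707, -0.0, -0.002]
contact_force: [0.5, -0.6, 0.2]
opening: 0.0556
gripper_force: 0.0
row [0.01 0.02 0.12] [-0.01 -0.03 -9.63]
[-6.89554857e-01  2.04271868e-01 -3.98027676e-01  9.72230214e-01
  5.15531449e-05  8.82194798e-01]
```

```bash
python3 -m jog '0 0 0 0 0 -1.3;0 0 0 0 0 -2.6;0 0 0 0 0 -3.9;0 0 0 0 0 -5.2;0 0 0 0 0 -6.5;0 0 0 0 0 -7.8;0 0 0 0 0 -9;0 0 0 0 0 -9.6'
cat >> h.py <<'E'
def cover(p,xy,tol=.06):
    "boss centre near xy and plate long-axis yaw"
    for o in pinpoint(p,"cover1"):
        if np.hypot(*(np.array(o["position"])[:2]-xy))<tol: print("cov",np.round(o["position"],4),round(o["conf"],2))
    for o in outline_of(p,"cover1"):
        v,u=np.nonzero(o["pixels"])
        f=p["frame"][o["pixels"]].astype(int); sat=(f.max(1)-f.min(1)).mean()
        r=yaw_mask(p,o["pixels"],.010); (cx,cy),(a,b),an=r
        if np.hypot(cx/1000-xy[0],cy/1000-xy[1])<tol:
            long=an if a>b else an-90
            print("mask",round(o["conf"],2),"px",u.mean().round(),v.mean().round(),"sat",sat.round(),np.round([cx,cy,a,b],1),"long yaw",round(long,1),"-> y",round(long+90,1))
E
python3 - <<'E'
from h import *
p=grab_frame("wrist"); save(p,"w3.png",None,.6); cover(p,np.array([.36,-.296]))
E
```

```text
time_s: 10.18
tool_pos: [0.3598, -0.2964, 0.1635]
ee_rot: [0.116, 0.993, 0.001, -0.002]
contact_force: [-0.6, -0.6, -0.0]
opening: 0.0555
gripper_force: 0.0
cov [ 0.3595 -0.2955 -0.0009] 0.9
mask 0.87 px 317.0 223.0 sat 15.0 [ 359.7 -296.8   64.5   81.2] long yaw -19.4 -> y 70.6
```

View pics/w3.png

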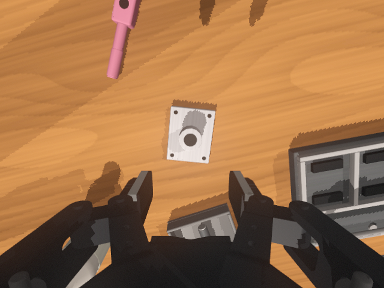

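Cover C (aluminium) is at crop pixel (190,132), plate 81x64.5 with long yaw -19°. I grasp its boss.

```bash
python3 -c "
from h import *
go([.3597,-.2965,.012],yaw=70.6)"
```

```text
row [-0.   -0.01  5.06] [ 0.01 -0.02  0.72]
```

```bash
python3 -m jog '0 0 1.5 0 0 0.72;0 0 3 0 0 0.72;0 0 4.3 0 0 0.72;0 0 4.9 0 0 0.72;0 0 5.05 0 0 0.72;0 0 5.05 0 0 0.72'
python3 -m jog '0 0 0 0 0 0;0 0 0 0 0 0;0 0 0 0 0 0;0 0 0 0 0 0' 0 60
python3 -m jog '0 0 -1 0 0 0;0 0 -3 0 0 0;0 0 -4 0 0 0;0 0 -4 0 0 0'
python3 - <<'E'
from h import *
p=grab_frame("side")
for t in ("bay1","lever_pivot","fixture"): print(t,[(np.round(o["position"],3).tolist(),round(o["conf"],2)) for o in pinpoint(p,t)])
p=grab_frame("top")
for t in ("bay1","lever_pivot","fixture"): print(t,[(np.round(o["position"],3).tolist(),round(o["conf"],2)) for o in pinpoint(p,t)])
cover(p,np.array([.62,.29]));cover(p,np.array([.5,.295]));
E
```

```text
time_s: 11.08
tool_pos: [0.361, -0.2974, 0.0137]
ee_rot: [0.168, 0.986, 0.0, -0.0]
contact_force: [0.3, -0.3, -0.2]
opening: 0.0548
gripper_force: 0.0
time_s: 11.58
tool_pos: [0.3618, -0.298, 0.0151]
ee_rot: [0.168, 0.986, -0.001, 0.001]
contact_force: [0.6, 0.4, 6.1]
opening: 0.0302
gripper_force: 59.0
time_s: 12.08
tool_pos: [0.3628, -0.2989, 0.1366]
ee_rot: [0.168, 0.986, -0.002, 0.003]
contact_force: [-0.9, -0.8, -2.1]
opening: 0.0299
gripper_force: 59.6
bay1 [([0.484, 0.042, 0.022], 0.85), ([0.478, -0.033, 0.024], 0.68), ([0.487, 0.115, 0.013], 0.67)]
lever_pivot [([0.575, 0.173, 0.045], 0.81), ([0.495, -0.494, 0.001], 0.3), ([0.5, 0.472, -0.004], 0.21)]
fixture [([0.502, 0.015, -0.001], 0.66)]
bay1 [([0.479, -0.033, 0.023], 0.92), ([0.476, -0.111, 0.023], 0.77), ([0.484, 0.042, 0.024], 0.75), ([0.485, 0.115, 0.022], 0.74)]
lever_pivot [([0.573, 0.171, 0.047], 0.89), ([0.485, 0.116, 0.02], 0.65)]
fixture [([0.509, 0.019, 0.002], 0.83), ([0.484, 0.039, 0.021], 0.36)]
cov [ 0.6198  0.2923 -0.0012] 0.61
mask 0.91 px 223.0 206.0 sat 6.0 [614.8 293.4  66.2  80.2] long yaw -28.2 -> y 61.8
cov [ 0.4995  0.2985 -0.0006] 0.9
mask 0.59 px 222.0 249.0 sat 5.0 [493.7 297.   80.8  64.6] long yaw 10.2 -> y 100.2
```

```bash
python3 -c "
from h import *
go([.4773,-.1115,.13],yaw=87.3)"
```

```text
row [-1.61  7.13  0.12] [ 0.   -0.   -2.08]
```

```bash
python3 -m jog '0 1.5 0 0 0 -1;-0.5 3 0 0 0 -2.08;-1 5 0 0 0 -2.08;-1.6 6.5 0 0 0 -2.08;-1.61 7.13 0 0 0 -2.08;-1.61 7.13 0.1 0 0 -2.08;-1.61 7.13 0.1 0 0 -2.08'
python3 - <<'E'
from h import *
p=grab_frame("wrist"); save(p,"w4.png")
for t in ("bay1","cover1"): print(t,[(np.round(o["position"],3).tolist(),round(o["conf"],2)) for o in pinpoint(p,t)])
for o in outline_of(p,"cover1"): print(o["conf"],yaw_mask(p,o["pixels"],bot.state()["tool_pos"][2]-.003))
# predicted fixture wall tops overlay
f=p["frame"][:,:,::-1].copy(); a=np.radians(-2.7); Rz=np.array([[np.cos(a),-np.sin(a)],[np.sin(a),np.cos(a)]])
O=np.array([.4801,.0027])-Rz@np.array([-.025,-.018])
print("O",O)
for yc in(-.1335,-.0565,.0205,.0975):
    c=np.array([[-.068,yc-.035],[.018,yc-.035],[.018,yc+.035],[-.068,yc+.035]])@Rz.T+O
    q=pix(p,np.c_[c,np.full(4,.031)]); 
    if (np.abs(q)<2000).all(): cv2.polylines(f,[q.astype(int)],True,(0,0,255),1)
cv2.imwrite("pics/w4.png",f); go([.4773,-.1115,.13],yaw=87.3)
E
```

```text
time_s: 13.55
tool_pos: [0.4766, -0.1119, 0.1304]
ee_rot: [0.023, 1.0, -0.0, -0.001]
contact_force: [-0.6, 0.2, -1.5]
opening: 0.0296
gripper_force: 61.2
bay1 [([0.478, 0.042, 0.02], 0.83), ([0.478, -0.033, 0.021], 0.77), ([0.486, 0.118, 0.019], 0.75)]
cover1 [([0.475, -0.11, 0.113], 0.88), ([0.479, 0.043, 0.018], 0.31)]
0.96 ((473.11566162109375, -111.07315826416016), (62.56671142578125, 80.06643676757812), 87.76201629638672)
O [0.50592016 0.01950236]
row [-0.01  0.03  0.03] [-0.   -0.   -0.01]
```

View pics/w4.png

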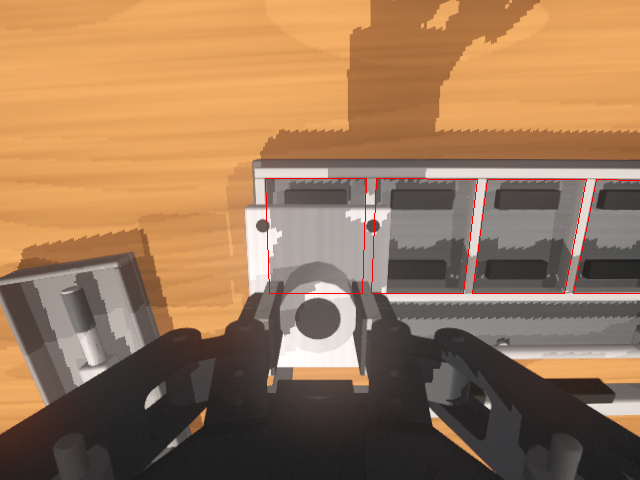

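The overlay of the fitted fixture model falls on the bay walls; the held cover is centred at (318,318). I correct 1–2 mm and lower.

```bash
python3 -m jog '-0.03 -0.05 1 0 0 -0.03;-0.03 -0.05 2 0 0 -0.03;-0.03 -0.05 2.5 0 0 -0.03;-0.03 -0.05 2.68 0 0 -0.03;-0.03 -0.05 2.68 0 0 -0.03'
python3 - <<'E'
from h import *
p=grab_frame("wrist"); save(p,"w5.png",(150,60,550,360),2)
for o in outline_of(p,"cover1")[:1]: print(o["conf"],yaw_mask(p,o["pixels"],bot.state()["tool_pos"][2]-.005))
E
python3 -m jog '0 0 0.15 0 0 0;0 0 0.25 0 0 0;0 0 0.25 0 0 0'
```

```text
time_s: 14.38
tool_pos: [0.4781, -0.1134, 0.0505]
ee_rot: [0.022, 1.0, -0.0, -0.0]
contact_force: [-1.0, -0.4, -1.3]
opening: 0.0299
gripper_force: 61.2
0.78 ((475.1553039550781, -113.13664245605469), (63.942115783691406, 80.63451385498047), 86.9096908569336)
time_s: 14.85
tool_pos: [0.4781, -0.1133, 0.0441]
ee_rot: [0.021, 1.0, -0.0, 0.0]
contact_force: [-4.3, 0.7, 10.5]
opening: 0.0297
gripper_force: 62.9
```

View pics/w5.png

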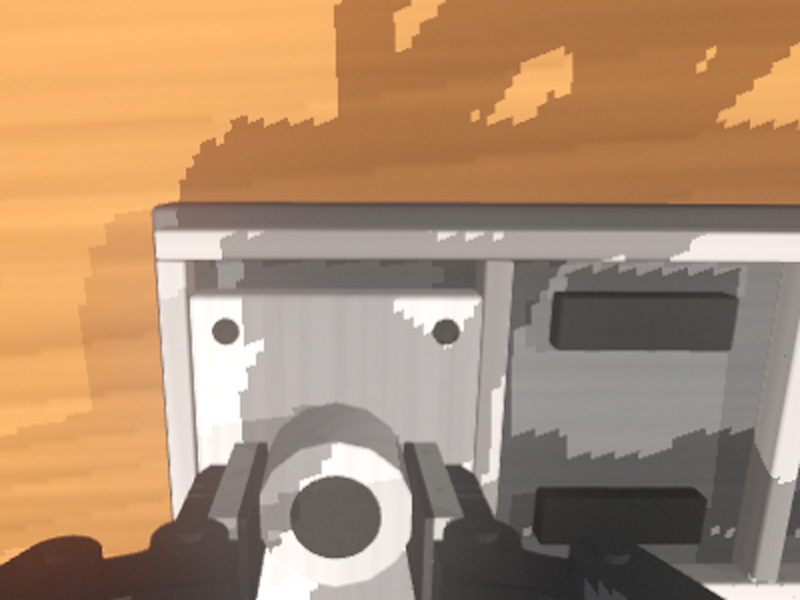

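The cover is laterally centred, but the front gap is about 4.7 mm instead of 3, and the force also points to the front. I lift slightly, shift 2 mm to the front and retry.

```bash
python3 -m jog '0 0 -0.2 0 0 0;0.065 0 -0.2 0 0 0;0.065 0 0 0 0 0;0.065 0 0.1 0 0 0;0.065 0 0.1 0 0 0'
```

```text
time_s: 15.48
tool_pos: [0.4761, -0.1129, 0.0397]
ee_rot: [0.021, 1.0, 0.0, -0.0]
contact_force: [-1.1, -0.3, -0.1]
opening: 0.03
gripper_force: 62.0
```

```bash
python3 -m jog '0 0 0.05 0 0 0;0 0 0.1 0 0 0;0 0 0.15 0 0 0;0 0 0.2 0 0 0;0 0 0.2 0 0 0'
```

```text
time_s: 16.1
tool_pos: [0.4761, -0.1129, 0.035]
ee_rot: [0.021, 1.0, -0.0, 0.0]
contact_force: [-4.2, 0.2, 15.3]
opening: 0.0297
gripper_force: 63.3
```

```bash
python3 -m jog '0 0 0.1 0 0 0;0 0 0.2 0 0 0;0 0 0.2 0 0 0'; python3 -m jog '0 0 0.1 0 0 0;0 0 0.2 0 0 0;0 0 0.2 0 0 0'
```

```text
time_s: 16.48
tool_pos: [0.4763, -0.113, 0.0348]
ee_rot: [0.021, 1.0, -0.0, 0.002]
contact_force: [-18.5, 4.3, 67.0]
opening: 0.0299
gripper_force: 68.7
time_s: 16.85
tool_pos: [0.4802, -0.1133, 0.0294]
ee_rot: [0.021, 1.0, -0.0, 0.005]
contact_force: [-13.8, 5.9, 64.3]
opening: 0.0301
gripper_force: 114.3
```

```bash
python3 -m jog '0 0 -0.3 0 0 0;0 0 -0.35 0 0 0;0 0 -0.35 0 0 0' 0.6 60; python3 -m jog '0 0 -1 0 0 0;0 0 -2 0 0 0;0 0 -3 0 0 0;0 0 -3 0 0 0'
cat >> h.py <<'E'
O=np.array([.5059,.0195]);_a=np.radians(-2.7);RZ=np.array([[np.cos(_a),-np.sin(_a)],[np.sin(_a),np.cos(_a)]])
def bay(n): return O+RZ@np.array([-.025,[-.1335,-.0565,.0205,.0975][n-1]])
def seat(p,n):
    "plate-top height at front and rear / left and right and boss top, from the depth picture"
    w=cloud(p); L=(w[...,:2]-bay(n))@RZ; z=w[...,2]
    for nm,m in(("boss",np.hypot(L[...,0],L[...,1])<.012),("front",(abs(L[...,0]+.028)<.008)&(abs(L[...,1])<.026)),("rear",(abs(L[...,0]-.028)<.008)&(abs(L[...,1])<.026)),("-y",(abs(L[...,1]+.025)<.005)&(abs(L[...,0])<.03)),("+y",(abs(L[...,1]-.025)<.005)&(abs(L[...,0])<.03)),("wall",(abs(L[...,0]+.0715)<.002)&(abs(L[...,1])<.1))):
        q=z[m]; q=q[np.isfinite(q)]; print(nm,len(q),round(float(np.median(q))*1000,1) if len(q) else None,end="; ")
    print()
E
python3 - <<'E'
from h import *
p=grab_frame("wrist"); save(p,"w6.png",(150,100,550,400),2); seat(p,1); cover(p,bay(1)); 
p=grab_frame("top"); seat(p,1); cover(p,np.array([.5,.295]));cover(p,np.array([.62,.295]))
go([.4995,.297,.2],yaw=100)
E
```

```text
time_s: 17.23
tool_pos: [0.4757, -0.1129, 0.0316]
ee_rot: [0.021, 1.0, 0.0, -0.001]
contact_force: [-0.4, 0.4, -0.5]
opening: 0.0517
gripper_force: 0.0
time_s: 17.73
tool_pos: [0.4777, -0.1133, 0.1234]
ee_rot: [0.021, 1.0, -0.0, 0.001]
contact_force: [0.7, 0.3, -0.7]
opening: 0.0511
gripper_force: 0.0
boss 8122 209.2; front 1771 29.9; rear 1337 29.9; -y 7343 193.2; +y 7323 192.3; wall 1473 0.1; 
cov [ 0.4766 -0.1133  0.0175] 0.77
mask 0.86 px 318.0 235.0 sat 11.0 [ 479.6 -112.9   69.    87. ] long yaw -2.1 -> y 87.9
boss 116 603.5; front 231 621.8; rear 187 593.4; -y 155 605.3; +y 161 611.8; wall 112 652.1; 
cov [0.4989 0.2978 0.0025] 0.89
mask 0.56 px 222.0 249.0 sat 7.0 [494.5 298.   83.6  67.2] long yaw 9.9 -> y 99.9
cov [ 0.6208  0.2916 -0.    ] 0.59
mask 0.8 px 223.0 206.0 sat 5.0 [616.1 294.5  64.1  79.4] long yaw -26.7 -> y 63.3
row [-0.21 13.68 -2.61] [ 0.   -0.01 -1.55]
```

View pics/w6.png

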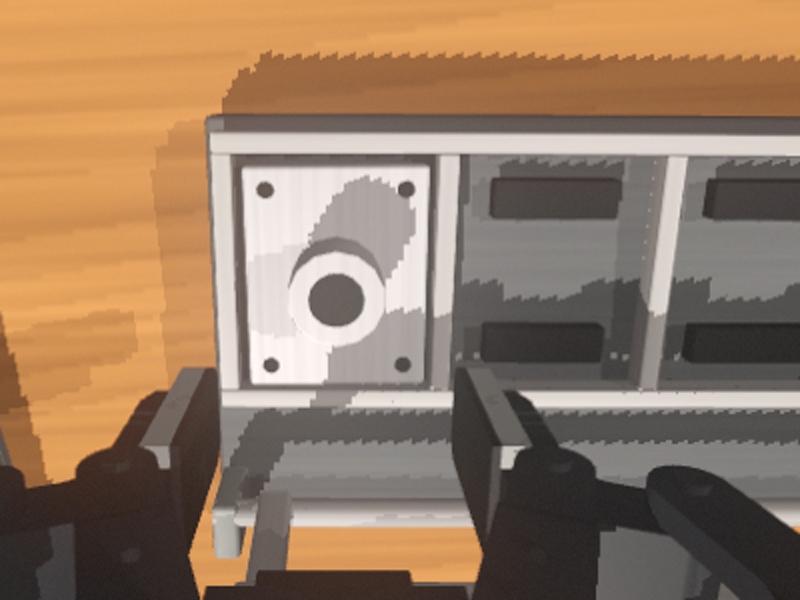

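Cover C is home in bay 1: plate top is 29.9 mm at both front and rear. Next is cover B at top pixel (222,249).

```bash
python3 -m jog '0 0 -2 0 0 0;-0.2 1.5 -3 0 0 0;-0.2 3.5 -3 0 0 -0.5;-0.2 5.5 -3 0 0 -1;-0.2 7.5 -3 0 0 -1.5;-0.2 9.5 -3 0 0 -1.55;-0.2 11.5 -3 0 0 -1.55;-0.2 13 -3 0 0 -1.55' 0.65
python3 -m jog '0 0.7 1 0 0 0;0 0.7 1.5 0 0 0;0 0.7 1.5 0 0 0;0 0.7 1.5 0 0 0'
python3 - <<'E'
from h import *
p=grab_frame("wrist"); cover(p,np.array([.5,.297]))
go([.499,.298,.012],yaw=100)
E
```

```text
time_s: 19.12
tool_pos: [0.4984, 0.2789, 0.2119]
ee_rot: [-0.088, 0.996, -0.0, -0.0]
contact_force: [-0.1, -0.6, -0.3]
opening: 0.0555
gripper_force: 0.0
time_s: 19.62
tool_pos: [0.4956, 0.2962, 0.1681]
ee_rot: [-0.086, 0.996, -0.0, 0.0]
contact_force: [0.0, -0.2, -0.1]
opening: 0.0554
gripper_force: 0.0
cov [0.4954 0.2951 0.0036] 0.81
mask 0.63 px 316.0 221.0 sat 14.0 [495.1 294.7  79.7  63.3] long yaw 9.9 -> y 99.9
row [-0.1   0.02  5.22] [ 0.    0.01 -0.01]
```

```bash
python3 -m jog '0.02 -0.04 1.5 0 0 0;0.02 -0.04 3 0 0 0;0.02 -0.04 4.4 0 0 0;0.02 -0.04 5 0 0 0;0.02 -0.04 5.17 0 0 0;0.02 -0.04 5.17 0 0 0'
python3 -m jog '0 0 0 0 0 0;0 0 0 0 0 0;0 0 0 0 0 0;0 0 0 0 0 0' 0 60
python3 -m jog '0 0 -1 0 0 0;0 0 -3 0 0 0;0 0 -5 0 0 0;0 0 -6 0 0 0;0 0 -6 0 0 0'
python3 -c "
from h import *
b=bay(2);print(b,bay(3));go([b[0]+.001,b[1],.19],yaw=87.3)"
```

```text
time_s: 20.52
tool_pos: [0.4954, 0.296, 0.013]
ee_rot: [-0.087, 0.996, 0.0, 0.001]
contact_force: [0.7, 0.7, 1.0]
opening: 0.0552
gripper_force: 0.0
time_s: 21.02
tool_pos: [0.4959, 0.2963, 0.014]
ee_rot: [-0.087, 0.996, 0.0, 0.001]
contact_force: [0.2, -2.2, 5.6]
opening: 0.0298
gripper_force: 59.1
time_s: 21.65
tool_pos: [0.4963, 0.2969, 0.1953]
ee_rot: [-0.087, 0.996, 0.001, 0.003]
contact_force: [0.6, -0.9, -2.5]
opening: 0.0299
gripper_force: 59.8
[ 0.47826624 -0.03575962] [0.48189344 0.0411549 ]
row [  2.48 -10.82   0.13] [0.02 0.04 1.58]
```

```bash
python3 -m jog '0.3 -2 0 0 0 0;0.6 -4 0 0 0 0.5;1 -6 0 0 0 1;1.5 -8 0 0 0 1.58;2 -9.5 0 0 0 1.58;2.48 -10.7 0 0 0 1.58;2.48 -10.82 0 0 0 1.58;2.48 -10.82 1 0 0 1.58' 
python3 -m jog '0 0 1 0 0 0;0 0 1 0 0 0;0 0 1 0 0 0'
cat >> h.py <<'E'
def held(n):
    s=bot.state(); p=grab_frame("wrist"); z=s["tool_pos"][2]
    for o in outline_of(p,"cover1")[:3]:
        (cx,cy),(a,b),an=yaw_mask(p,o["pixels"],z-.005)
        if np.hypot(cx/1000-s["tool_pos"][0],cy/1000-s["tool_pos"][1])>.03: continue
        e=bay(n)-np.array([cx,cy])/1000; r=R.from_quat(s["ee_rot"]).inv().apply([e[0],e[1],0])/.03
        an=an if a>b else an-90
        print("held",round(o["conf"],2),np.round([cx,cy,a,b],1),"yaw",round((an+90)%180-90,2),"err mm",(e*1000).round(1),"row",r.round(3),"tool",s["tool_pos"].round(4))
    return p
E
python3 - <<'E'
from h import *
held(2)
E
```

```text
time_s: 22.65
tool_pos: [0.479, -0.037, 0.1623]
ee_rot: [0.024, 1.0, 0.0, 0.002]
contact_force: [0.2, 0.4, -3.1]
opening: 0.0299
gripper_force: 60.4
time_s: 23.02
tool_pos: [0.4777, -0.0362, 0.1324]
ee_rot: [0.023, 1.0, 0.0, -0.0]
contact_force: [0.2, -0.5, -2.4]
opening: 0.0297
gripper_force: 60.3
held 0.91 [476.8 -35.7  64.5  81.2] yaw -2.61 err mm [ 1.5 -0. ] row [-0.05   0.001 -0.   ] tool [ 0.4777 -0.0362  0.1324]
```

```bash
python3 -m jog '0 0 1 0 0 0;0 0 2 0 0 0;0 0 2.5 0 0 0;0 0 2.75 0 0 0;0 0 2.75 0 0 0'
python3 -c "
from h import *
p=held(2);save(p,'w7.png',(150,60,550,360),1.5)"
```

```text
time_s: 23.75
tool_pos: [0.4782, -0.0367, 0.0502]
ee_rot: [0.023, 1.0, -0.0, 0.0]
contact_force: [-0.2, 0.5, -2.7]
opening: 0.0301
gripper_force: 60.3
held 0.91 [477.5 -36.5  64.2  81.8] yaw -2.54 err mm [0.8 0.7] row [-0.024  0.025  0.   ] tool [ 0.4782 -0.0367  0.0502]
```

View pics/w7.png

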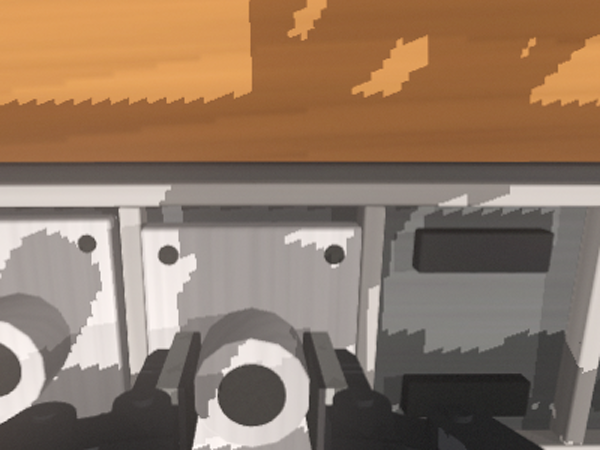

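Front gap is about 3 mm and the cover is laterally centred in bay 2 (plate edges at 142 and 362 between the walls), so I lower it.

```bash
python3 -m jog '0 0.01 0.15 0 0 0;0 0.01 0.25 0 0 0;0 0.01 0.33 0 0 0;0 0.01 0.33 0 0 0'
```

```text
time_s: 24.35
tool_pos: [0.4777, -0.0365, 0.0401]
ee_rot: [0.023, 1.0, 0.0, 0.0]
contact_force: [-0.7, 1.1, 1.4]
opening: 0.0299
gripper_force: 61.0
```

```bash
python3 -m jog '0 0 0.1 0 0 0;0 0 0.17 0 0 0;0 0 0.22 0 0 0;0 0 0.25 0 0 0;0 0 0.25 0 0 0'; python3 -m jog '0 0 0.05 0 0 0;0 0 0.1 0 0 0;0 0 0.1 0 0 0'
```

```text
time_s: 24.98
tool_pos: [0.4777, -0.0364, 0.034]
ee_rot: [0.023, 1.0, 0.0, 0.0]
contact_force: [-5.0, 0.3, 14.8]
opening: 0.0302
gripper_force: 62.4
time_s: 25.35
tool_pos: [0.4778, -0.0365, 0.0338]
ee_rot: [0.023, 1.0, -0.0, 0.001]
contact_force: [-12.2, 0.3, 42.7]
opening: 0.0299
gripper_force: 65.2
```

Firm stop at home height, 43 N. I release, lift and check.

```bash
python3 -m jog '0 0 -0.1 0 0 0;0 0 -0.1 0 0 0;0 0 -0.1 0 0 0' 0.6 60; python3 -m jog '0 0 -1 0 0 0;0 0 -2 0 0 0;0 0 -3 0 0 0;0 0 -4 0 0 0;0 0 -4 0 0 0'
python3 - <<'E'
from h import *
p=grab_frame("wrist"); seat(p,2); seat(p,1); cover(p,bay(2)); cover(p,bay(1))
p=grab_frame("top"); cover(p,np.array([.62,.295]))
go([.618,.293,.21],yaw=62.5)
E
```

```text
time_s: 25.72
tool_pos: [0.4776, -0.0365, 0.0321]
ee_rot: [0.023, 1.0, -0.0, -0.0]
contact_force: [-0.2, 0.0, 0.1]
opening: 0.051
gripper_force: 0.0
time_s: 26.35
tool_pos: [0.4796, -0.0366, 0.154]
ee_rot: [0.023, 1.0, -0.0, 0.002]
contact_force: [0.3, -0.7, 0.2]
opening: 0.0514
gripper_force: 0.0
boss 5757 239.5; front 1612 30.1; rear 1150 29.9; -y 7173 225.5; +y 7058 223.7; wall 1215 0.1; 
boss 834 54.3; front 1391 30.2; rear 1109 30.1; -y 800 30.1; +y 13356 230.0; wall 1223 0.1; 
cov [ 0.4776 -0.0356  0.0199] 0.81
mask 0.78 px 318.0 227.0 sat 11.0 [481.8 -36.3  68.4  85.6] long yaw -2.4 -> y 87.6
cov [ 0.4751 -0.1089  0.0179] 0.7
mask 0.93 px 222.0 228.0 sat 12.0 [ 479.1 -118.    70.6   85.1] long yaw -2.6 -> y 87.4
cov [0.6202 0.291  0.0026] 0.86
mask 0.91 px 223.0 206.0 sat 6.0 [614.9 294.5  65.5  82.3] long yaw -26.8 -> y 63.2
row [-4.18 11.19 -1.96] [-0.   -0.01  3.1 ]
```

```bash
python3 -m jog '0 0.5 -2 0 0 0;0 2 -3 0 0 0.5;0 4 -3 0 0 1;0 6 -3 0 0 1.5;-1 8 -3 0 0 2;-2.3 9.5 -3 0 0 2.5;-3.6 10.8 -3 0 0 3.1;-4.18 11.19 -2.5 0 0 3.1' 0.65
python3 -m jog '0 0 0 0 0 0;0 0 0.5 0 0 0;0 0 1 0 0 0;0 0 1.5 0 0 0'
python3 - <<'E'
from h import *
p=grab_frame("wrist"); cover(p,np.array([.618,.293]))
go([.618,.293,.17],yaw=62.5)
E
```

```text
time_s: 27.75
tool_pos: [0.6209, 0.2961, 0.2266]
ee_rot: [0.237, 0.972, 0.001, 0.001]
contact_force: [0.1, -0.0, -0.4]
opening: 0.0555
gripper_force: 0.0
time_s: 28.25
tool_pos: [0.6178, 0.2923, 0.1817]
ee_rot: [0.238, 0.971, -0.0, -0.0]
contact_force: [0.2, -0.6, 0.6]
opening: 0.0554
gripper_force: 0.0
cov [ 0.6143  0.293  -0.0036] 0.69
mask 0.81 px 317.0 218.0 sat 15.0 [617.2 292.3  63.6  80.1] long yaw -27.8 -> y 62.2
row [-0.01  0.03  0.37] [-0.01 -0.01  0.  ]
```

```bash
python3 -m jog '0 0 1.5 0 0 0;0 0 3 0 0 0;0 0 4.5 0 0 0;0 0 5.3 0 0 0;0 0 5.6 0 0 0;0 0 5.6 0 0 0'
python3 -m jog '0 0 0 0 0 0;0 0 0 0 0 0;0 0 0 0 0 0;0 0 0 0 0 0' 0 60
python3 -m jog '0 0 -1 0 0 0;0 0 -3 0 0 0;0 0 -5 0 0 0;0 0 -7 0 0 0;0 0 -7.5 0 0 0;0 0 -7.5 0 0 0'
python3 -c "
from h import *
b=bay(3);go([b[0]+.0,b[1],.24],yaw=87.3)"
```

```text
time_s: 29.15
tool_pos: [0.6189, 0.2932, 0.0148]
ee_rot: [0.237, 0.971, 0.0, 0.0]
contact_force: [-0.3, 0.4, -0.5]
opening: 0.0556
gripper_force: 0.0
time_s: 29.65
tool_pos: [0.6199, 0.2935, 0.0166]
ee_rot: [0.237, 0.971, 0.001, 0.001]
contact_force: [-0.1, -0.9, 5.8]
opening: 0.0301
gripper_force: 59.8
time_s: 30.4
tool_pos: [0.619, 0.2933, 0.24]
ee_rot: [0.237, 0.971, 0.001, 0.001]
contact_force: [1.1, 0.3, -2.6]
opening: 0.0296
gripper_force: 59.9
row [ 0.18 -9.56 -0.01] [ 0.01  0.01 -3.1 ]
```

```bash
python3 -m jog '0 -2 0 0 0 -0.5;0 -4 0 0 0 -1;0 -6 0 0 0 -1.5;0 -8 0 0 0 -2;0.1 -9 0 0 0 -3;0.18 -9.56 0 0 0 -3.1;0.18 -9.56 1 0 0 -3.1;0.18 -9.56 2.5 0 0 -3.1' 
python3 -m jog '0 0 1 0 0 0;0 0 1 0 0 0;0 0 1 0 0 0'
python3 - <<'E'
from h import *
held(3)
E
```

```text
time_s: 31.4
tool_pos: [0.4806, 0.0407, 0.1621]
ee_rot: [0.024, 1.0, 0.0, -0.0]
contact_force: [0.9, 0.2, -3.0]
opening: 0.0297
gripper_force: 60.2
time_s: 31.78
tool_pos: [0.481, 0.041, 0.134]
ee_rot: [0.023, 1.0, -0.0, -0.001]
contact_force: [0.7, -0.0, -2.9]
opening: 0.03
gripper_force: 60.1
held 0.82 [478.6  41.4  63.1  80.3] yaw -2.94 err mm [ 3.3 -0.2] row [-0.109 -0.003 -0.   ] tool [0.481 0.041 0.134]
```

```bash
python3 -m jog '-0.07 0 1 0 0 0;-0.07 0 2 0 0 0;-0.07 0 2.5 0 0 0;-0.07 0 2.7 0 0 0;-0.07 0 2.7 0 0 0'
python3 -c "
from h import *
p=held(3);save(p,'w8.png',(150,60,550,360),1.5)"
```

```text
time_s: 32.5
tool_pos: [0.4843, 0.041, 0.0541]
ee_rot: [0.023, 1.0, 0.0, 0.001]
contact_force: [0.4, -0.3, -2.4]
opening: 0.0299
gripper_force: 60.2
held 0.79 [481.9  41.7  63.1  80.5] yaw -2.99 err mm [-0.  -0.6] row [-0.   -0.02 -0.  ] tool [0.4843 0.041  0.0541]
```

View pics/w8.png

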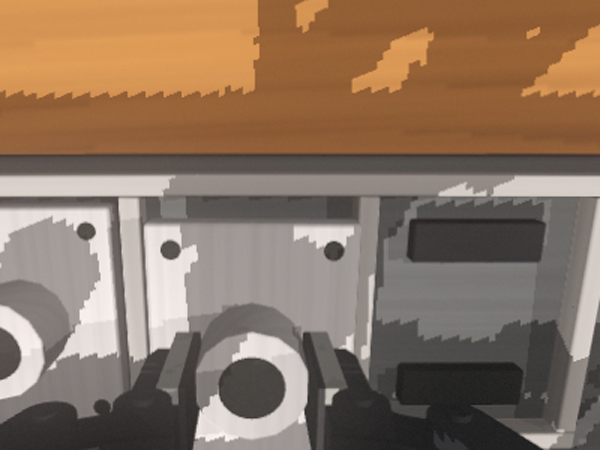

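Front gap is about 1.7 mm too wide (edge at row 221, wall at 196); I shift to the front and lower.

```bash
python3 -m jog '0.055 0 0 0 0 0.03;0.055 0 0.15 0 0 0.03;0.055 0 0.3 0 0 0.03;0.055 0 0.4 0 0 0.03;0.055 0 0.4 0 0 0.03'
```

```text
time_s: 33.22
tool_pos: [0.4819, 0.041, 0.0415]
ee_rot: [0.025, 1.0, -0.0, -0.0]
contact_force: [-0.2, -0.6, 0.3]
opening: 0.0296
gripper_force: 60.8
```

```bash
python3 -m jog '0 0 0.1 0 0 0;0 0 0.15 0 0 0;0 0 0.2 0 0 0;0 0 0.23 0 0 0;0 0 0.23 0 0 0'; python3 -m jog '0 0 0.05 0 0 0;0 0 0.08 0 0 0;0 0 0.08 0 0 0'
```

```text
time_s: 33.85
tool_pos: [0.4819, 0.041, 0.0365]
ee_rot: [0.025, 1.0, 0.0, 0.0]
contact_force: [-5.8, -1.0, 20.5]
opening: 0.0299
gripper_force: 62.6
time_s: 34.22
tool_pos: [0.482, 0.041, 0.0364]
ee_rot: [0.025, 1.0, 0.0, 0.001]
contact_force: [-11.4, -1.3, 39.5]
opening: 0.0296
gripper_force: 64.8
```

```bash
python3 -m jog '0 0 -0.1 0 0 0;0 0 -0.1 0 0 0;0 0 -0.1 0 0 0' 0.6 60; python3 -m jog '0 0 -1 0 0 0;0 0 -2 0 0 0;0 0 -4 0 0 0;0 0 -6 0 0 0;0 0 -6 0 0 0'
python3 - <<'E'
from h import *
p=grab_frame("wrist"); 
for n in(1,2,3): seat(p,n)
s=grab_frame("side");t=grab_frame("top")
for nm,q in(("side",s),("top",t),("wrist",p)):
    for k in("lever_knob","cover1"): print(nm,k,[(np.round(o["position"],3).tolist(),round(o["conf"],2)) for o in pinpoint(q,k)])
piv=O+RZ@np.array([.06,.1585]); print("pivot",piv)
for th in(0,.5,1,1.4,1.505):
    a=np.radians(10)-th; k=piv+RZ@np.array([.11*np.sin(a),0]); print(th,k.round(3),round(.045+.11*np.cos(a),3))
E
```

```text
time_s: 34.6
tool_pos: [0.4818, 0.041, 0.0346]
ee_rot: [0.025, 1.0, -0.0, -0.0]
contact_force: [0.2, -0.0, -1.1]
opening: 0.0513
gripper_force: 0.0
time_s: 35.22
tool_pos: [0.4855, 0.0414, 0.2195]
ee_rot: [0.025, 1.0, 0.001, 0.005]
contact_force: [-0.8, 0.1, -0.3]
opening: 0.0511
gripper_force: 0.0
boss 536 54.6; front 919 30.3; rear 783 30.1; -y 439 30.2; +y 630 30.3; wall 822 0.2; 
boss 541 54.3; front 928 30.2; rear 796 30.0; -y 582 30.2; +y 12966 296.6; wall 832 0.2; 
boss 7519 306.0; front 923 29.9; rear 804 29.9; -y 6652 289.3; +y 6952 293.7; wall 829 0.1; 
side lever_knob [([0.589, 0.171, 0.152], 0.76)]
side cover1 [([0.479, 0.04, 0.019], 0.98), ([0.327, 0.208, 0.002], 0.78), ([0.48, -0.112, 0.015], 0.67), ([0.347, 0.348, 0.002], 0.67), ([0.476, -0.036, 0.02], 0.64)]
top lever_knob [([0.591, 0.173, 0.156], 0.53)]
top cover1 [([0.474, -0.111, 0.017], 0.87), ([0.328, 0.206, -0.002], 0.79), ([0.48, -0.037, 0.021], 0.72), ([0.346, 0.354, -0.003], 0.58)]
wrist lever_knob [([0.584, 0.174, 0.155], 0.86), ([0.602, -0.303, -0.001], 0.43)]
wrist cover1 [([0.48, 0.04, 0.016], 0.93), ([0.477, -0.035, 0.022], 0.84), ([0.331, 0.205, 0.0], 0.82), ([0.346, 0.347, 0.001], 0.67), ([0.478, -0.11, 0.017], 0.64)]
pivot [0.57329976 0.17499766]
0 [0.592 0.174] 0.153
0.5 [0.538 0.177] 0.149
1 [0.493 0.179] 0.12
1.4 [0.47 0.18] 0.082
1.505 [0.467 0.18 ] 0.071
```

All three covers are home (plate tops 29.9–30.3 mm), and only the two yellow look-alikes remain on the bench. Now the lever: I grip the knob with the pads along y and lead it round its arc.

```bash
python3 -c "
from h import *
go([.591,.1735,.23],yaw=87.3)"
```

```text
row [-3.43  4.6  -0.55] [-0.   -0.02 -0.03]
```

```bash
python3 -m jog '0 0 -0.8 0 0 0;-1 1.5 -0.8 0 0 0;-2 3 -0.8 0 0 0;-3 4.3 -0.8 0 0 0;-3.43 4.6 -0.8 0 0 0;-3.43 4.6 -0.6 0 0 0;-3.43 4.6 -0.6 0 0 0' 0.7
python3 - <<'E'
from h import *
p=grab_frame("wrist"); save(p,"w9.png",None,.7)
for k in("lever_knob",): print(k,[(np.round(o["position"],3).tolist(),round(o["conf"],2)) for o in pinpoint(p,k)])
for o in boxes_of(p,"lever_knob")[:2]: print(o["position"],o["conf"])
go([.591,.1735,.136],yaw=87.3)
E
```

```text
time_s: 36.55
tool_pos: [0.5904, 0.1729, 0.2318]
ee_rot: [0.026, 1.0, -0.001, -0.001]
contact_force: [-0.2, 0.1, -0.2]
opening: 0.0599
gripper_force: 0.0
lever_knob [([0.587, 0.172, 0.152], 0.7)]
[0.5795, 0.1753, 0.1619] 0.89
[0.4808, 0.0467, 0.0285] 0.65
row [-0.    0.02  3.24] [-0.   -0.   -0.03]
```

View pics/w9.png

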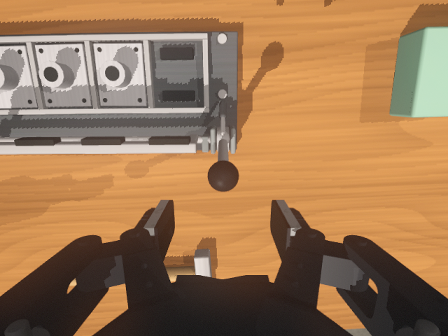

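The knob at (223,176) is centred between the fingers. I descend and grip.

```bash
python3 -m jog '0.05 0.02 1.5 0 0 0;0.05 0.02 2.6 0 0 0;0.05 0.02 3.2 0 0 0;0.05 0.02 3.2 0 0 0'
python3 -m jog '0 0 0 0 0 0;0 0 0 0 0 0;0 0 0 0 0 0;0 0 0 0 0 0' 0 50
python3 - <<'E'
from h import *
s=bot.state(); T=s["tool_pos"]; r=R.from_quat(s["ee_rot"])
f=lambda th:np.r_[RZ@np.array([.11*np.sin(np.radians(10)-th),0]),.11*np.cos(np.radians(10)-th)]
for th in(.15,.3,.45,.6,.75,.9,1.05,1.2,1.35,1.45,1.505,1.52): print(th,(r.inv().apply(f(th)-f(0))/.03).round(2))
E
```

```text
time_s: 37.2
tool_pos: [0.5886, 0.1734, 0.136]
ee_rot: [0.026, 1.0, -0.0, -0.002]
contact_force: [-0.6, -0.9, -0.3]
opening: 0.0598
gripper_force: 0.0
time_s: 37.7
tool_pos: [0.5911, 0.1735, 0.139]
ee_rot: [0.026, 1.0, -0.001, 0.001]
contact_force: [-0.8, -2.7, 6.9]
opening: 0.0273
gripper_force: 48.9
0.15 [ 0.55 -0.   -0.06]
0.3 [ 1.1  -0.   -0.03]
0.45 [ 1.63 -0.01  0.08]
0.6 [ 2.15 -0.01  0.26]
0.75 [ 2.63 -0.01  0.53]
0.9 [ 3.07 -0.01  0.86]
1.05 [ 3.46 -0.01  1.25]
1.2 [ 3.78 -0.01  1.7 ]
1.35 [ 4.03 -0.01  2.19]
1.45 [ 4.15 -0.01  2.53]
1.505 [ 4.21 -0.01  2.73]
1.52 [ 4.22 -0.01  2.78]
```

```bash
python3 -m jog '0.55 0 -0.06 0 0 0;1.1 0 -0.03 0 0 0;1.63 0 0.08 0 0 0;2.15 0 0.26 0 0 0;2.63 0 0.53 0 0 0;2.63 0 0.53 0 0 0'
```

```text
time_s: 38.45
tool_pos: [0.5104, 0.1784, 0.1213]
ee_rot: [0.025, 1.0, 0.0, -0.0]
contact_force: [0.2, -0.4, -0.1]
opening: 0.0001
gripper_force: 0.0
```

The grip was lost on the way (opening 0), so the lever has probably swung back. I retry with more force, after checking the knob.

```bash
python3 -m jog '0 0 -1.5 0 0 0;0 0 -2.5 0 0 0;0 0 -3 0 0 0;-2.7 0 -3.3 0 0 0;-2.7 0 -3.3 0 0 0;-2.7 0 -3.3 0 0 0' 0.7
python3 - <<'E'
from h import *
for c in("wrist","top","side"):
    p=grab_frame(c); print(c,[(np.round(o["position"],3).tolist(),round(o["conf"],2)) for o in pinpoint(p,"lever_knob")])
    if c=="wrist":
        for n in(1,2,3): seat(p,n)
go([.591,.1735,.134],yaw=87.3)
E
```

```text
time_s: 39.2
tool_pos: [0.5937, 0.1741, 0.2193]
ee_rot: [0.026, 1.0, 0.0, -0.0]
contact_force: [0.3, -0.7, 0.8]
opening: 0.0599
gripper_force: 0.0
wrist [([0.583, 0.173, 0.153], 0.6)]
boss 0 None; front 346 30.3; rear 553 30.2; -y 0 None; +y 749 30.3; wall 537 0.3; 
boss 668 54.5; front 1123 30.2; rear 995 30.3; -y 391 30.3; +y 778 30.2; wall 922 0.2; 
boss 685 54.5; front 1161 30.2; rear 1008 30.2; -y 585 30.2; +y 778 30.1; wall 1005 0.2; 
top []
side [([0.587, 0.17, 0.152], 0.83)]
row [ 0.01 -0.03  2.87] [-0.   -0.   -0.02]
```

```bash
python3 -m jog '0.1 -0.02 1 0 0 0;0.1 -0.02 2 0 0 0;0.1 -0.02 2.95 0 0 0;0.1 -0.02 2.95 0 0 0'
python3 -m jog '0 0 0 0 0 0;0 0 0 0 0 0;0 0 0 0 0 0;0 0 0 0 0 0;0 0 0 0 0 0' 0 100
python3 -m jog '0.2 0 -0.02 0 0 0;0.4 0 -0.04 0 0 0;0.55 0 -0.06 0 0 0;0.55 0 -0.06 0 0 0'
```

```text
time_s: 40.0
tool_pos: [0.5867, 0.1732, 0.1297]
ee_rot: [0.025, 1.0, -0.001, -0.003]
contact_force: [-0.3, -0.1, 0.6]
opening: 0.0599
gripper_force: 0.0
time_s: 40.62
tool_pos: [0.5906, 0.1735, 0.1339]
ee_rot: [0.026, 1.0, -0.0, 0.002]
contact_force: [-0.7, -2.4, 6.0]
opening: 0.0258
gripper_force: 97.8
time_s: 41.12
tool_pos: [0.5755, 0.1743, 0.1355]
ee_rot: [0.026, 1.0, -0.0, 0.003]
contact_force: [4.5, -3.4, 6.0]
opening: 0.0262
gripper_force: 98.5
```

Holding at 98 N; I carry on along the arc in small steps.

```bash
python3 -m jog '0.27 0 0 0 0 0;0.55 0 0.03 0 0 0;0.8 0 0.08 0 0 0;1.08 0 0.14 0 0 0;1.08 0 0.14 0 0 0'
python3 -m jog '0.27 0 0.08 0 0 0;0.52 0 0.18 0 0 0;0.77 0 0.3 0 0 0;1 0 0.45 0 0 0;1 0 0.45 0 0 0'
```

```text
time_s: 41.75
tool_pos: [0.5389, 0.1763, 0.1287]
ee_rot: [0.025, 1.0, -0.0, -0.001]
contact_force: [-0.5, -0.1, -0.6]
opening: 0.0001
gripper_force: 0.0
time_s: 42.38
tool_pos: [0.5094, 0.1776, 0.1153]
ee_rot: [0.025, 1.0, -0.0, -0.001]
contact_force: [-0.3, 0.3, 0.4]
opening: 0.0002
gripper_force: 0.0
```

Slipped again; the ball squeezes out of the flat pads. I switch to pushing: closed fingers behind the knob and rod, horizontally first, then with the tip down into the corner between rod and knob.

```bash
python3 -m jog '0 0 -1.5 0 0 0;0 0 -3 0 0 0;-0.5 0 -3.6 0 0 0;-2 0.05 -3.6 0 0 0;-3.9 0.05 -3.6 0 0 0;-3.9 0.05 -3.6 0 0 0;-3.9 0.05 -3.6 0 0 0' 0 60
cat > lev.py <<'E'
from h import *
s=bot.state(); T=s["tool_pos"]; r=R.from_quat(s["ee_rot"])
def P(th,dx,dz):
    a=np.radians(10)-th; k=np.array([.06+.11*np.sin(a)+dx+.011,.1585])
    return np.r_[O+RZ@k,.045+.11*np.cos(a)+dz]
def show(*L):
    for th,dx,dz in L:
        q=P(th,dx,dz); print(th,q.round(3),(r.inv().apply(q-T)/.03).round(2))
E
python3 - <<'E'
from lev import *
p=grab_frame("side"); print([(np.round(o["position"],3).tolist(),round(o["conf"],2)) for o in pinpoint(p,"lever_knob")])
show((0,.025,-.02)); go(T,yaw=87.3)
E
```

```text
time_s: 43.25
tool_pos: [0.6271, 0.1731, 0.2232]
ee_rot: [0.026, 1.0, -0.0, -0.001]
contact_force: [0.2, -0.7, -0.3]
opening: -0.0001
gripper_force: 0.0
[]
0 [0.628 0.172 0.133] [-0.05 -0.02  2.99]
row [-0.02 -0.01  0.03] [-0.   -0.   -0.02]
```

```bash
python3 -m jog '-0.1 -0.02 1 0 0 0;-0.1 -0.02 2 0 0 0;-0.1 -0.02 3 0 0 0;-0.1 -0.02 3 0 0 0'
python3 - <<'E'
from lev import *
for c in("side",):
    p=grab_frame(c); save(p,"s10.png",(180,220,380,370),3); print([(np.round(o["position"],3).tolist(),round(o["conf"],2)) for o in pinpoint(p,"lever_knob")])
show((0,.017,-.02),(.2,.015,-.02),(.4,.015,-.02),(.6,.015,-.017),(.8,.015,-.011),(1.,.015,-.005))
E
```

```text
time_s: 43.85
tool_pos: [0.6273, 0.1722, 0.1321]
ee_rot: [0.025, 1.0, -0.001, -0.003]
contact_force: [-0.1, -0.2, 0.1]
opening: -0.0002
gripper_force: 0.0
[([0.587, 0.169, 0.151], 0.79), ([0.601, -0.305, 0.002], 0.4)]
0 [0.62  0.173 0.133] [ 0.23  0.01 -0.04]
0.2 [0.596 0.174 0.135] [ 1.03  0.01 -0.09]
0.4 [0.575 0.175 0.132] [1.75 0.   0.  ]
0.6 [0.554 0.176 0.128] [2.45 0.   0.14]
0.8 [0.535 0.177 0.123] [3.08 0.   0.31]
1.0 [0.519 0.178 0.115] [ 3.63 -0.    0.6 ]
```

View pics/s10.png

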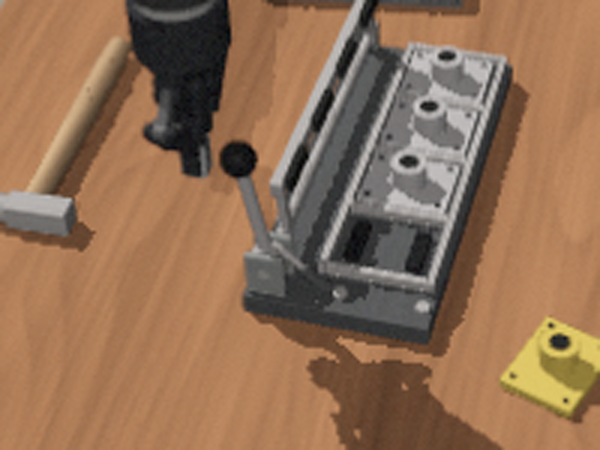

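The closed fingers (197,165) stand behind the knob (238,160). Push.

```bash
python3 -m jog '0.3 0 -0.05 0 0 0;0.7 0 -0.08 0 0 0;1.03 0 -0.05 0 0 0;1.4 0 0 0 0 0;1.75 0 0.03 0 0 0;2.1 0 0.08 0 0 0;2.45 0 0.14 0 0 0'
python3 - <<'E'
from lev import *
p=grab_frame("side"); print([(np.round(o["position"],3).tolist(),round(o["conf"],2)) for o in pinpoint(p,"lever_knob")])
show((.8,.015,-.011),(1.,.015,-.005),(1.2,.015,-.001),(1.4,.015,.0),(1.505,.015,-.001))
E
```

```text
time_s: 44.82
tool_pos: [0.5575, 0.1763, 0.13]
ee_rot: [0.025, 1.0, 0.0, 0.001]
contact_force: [6.7, -1.2, 0.5]
opening: 0.0001
gripper_force: 3.2
[([0.501, 0.015, -0.002], 0.7), ([0.528, 0.173, 0.147], 0.63)]
0.8 [0.535 0.177 0.123] [ 0.75 -0.02  0.22]
1.0 [0.519 0.178 0.115] [ 1.3  -0.02  0.51]
1.2 [0.505 0.178 0.101] [ 1.74 -0.03  0.96]
1.4 [0.496 0.179 0.082] [ 2.06 -0.03  1.59]
1.505 [0.493 0.179 0.07 ] [ 2.17 -0.03  1.99]
```

```bash
python3 -m jog '0.4 0 0.1 0 0 0;0.8 0 0.22 0 0 0;1.1 0 0.37 0 0 0;1.35 0 0.52 0 0 0;1.6 0 0.73 0 0 0;1.8 0 0.96 0 0 0'
python3 - <<'E'
from lev import *
p=grab_frame("side"); print([(np.round(o["position"],3).tolist(),round(o["conf"],2)) for o in pinpoint(p,"lever_knob")])
show((1.2,.015,-.001),(1.3,.015,-.001),(1.4,.015,.0),(1.45,.015,-.001),(1.505,.015,-.001))
E
```

```text
time_s: 45.68
tool_pos: [0.5072, 0.1797, 0.1012]
ee_rot: [0.026, 1.0, 0.0, 0.004]
contact_force: [11.0, -0.4, -3.1]
opening: -0.0002
gripper_force: 5.6
[([0.477, 0.173, 0.105], 0.87)]
1.2 [0.505 0.178 0.101] [ 0.06 -0.05  0.  ]
1.3 [0.5   0.178 0.091] [ 0.24 -0.05  0.33]
1.4 [0.496 0.179 0.082] [ 0.38 -0.05  0.63]
1.45 [0.494 0.179 0.076] [ 0.44 -0.05  0.84]
1.505 [0.493 0.179 0.07 ] [ 0.49 -0.05  1.03]
```

```bash
python3 -m jog '0.15 0 0.15 0 0 0;0.28 0 0.33 0 0 0;0.38 0 0.5 0 0 0;0.46 0 0.65 0 0 0;0.52 0 0.8 0 0 0;0.56 0 0.95 0 0 0'
python3 - <<'E'
from lev import *
p=grab_frame("side"); print([(np.round(o["position"],3).tolist(),round(o["conf"],2)) for o in pinpoint(p,"lever_knob")])
show((1.505,.015,-.001))
E
```

```text
time_s: 46.52
tool_pos: [0.4897, 0.1802, 0.0742]
ee_rot: [0.025, 1.0, 0.0, 0.004]
contact_force: [6.2, -2.2, 10.7]
opening: -0.0001
gripper_force: 6.0
[([0.464, 0.175, 0.069], 0.67), ([0.505, 0.013, -0.002], 0.59)]
1.505 [0.493 0.179 0.07 ] [-0.1  -0.04  0.14]
```

The knob is at the shut position. I retract and check everything.

```bash
python3 -m jog '-0.1 0 -0.5 0 0 0;-0.1 0 -1.5 0 0 0;-0.1 0 -3 0 0 0;-0.1 0 -4.5 0 0 0;-0.1 0 -5 0 0 0;0 3 -5 0 0 0;0 5 -5 0 0 0;0 6 -5 0 0 0'
python3 - <<'E'
from h import *
p=grab_frame("top"); t=p; s=grab_frame("side"); a=s["frame"][140:400,180:460]; b=p["frame"][100:360,130:510]
cv2.imwrite("pics/fin.png",cv2.resize(np.hstack([a,b])[:,:,::-1],None,fx=1.2,fy=1.2))
for nm,q in(("side",s),("top",t)):
    for k in("lever_knob","cover1","wrench"): print(nm,k,[(np.round(o["position"],3).tolist(),round(o["conf"],2)) for o in pinpoint(q,k)])
    for n in(1,2,3): seat(q,n)
E
```

```text
time_s: 47.62
tool_pos: [0.4936, 0.3607, 0.2204]
ee_rot: [0.025, 1.0, -0.001, -0.002]
contact_force: [0.8, 0.2, -0.9]
opening: -0.0
gripper_force: 0.0
side lever_knob [([0.463, 0.175, 0.073], 0.68)]
side cover1 [([0.324, 0.208, 0.003], 0.96), ([0.482, 0.042, 0.024], 0.93), ([0.347, 0.349, -0.001], 0.68), ([0.474, -0.034, 0.018], 0.62), ([0.479, -0.113, 0.016], 0.54)]
side wrench [([0.178, -0.34, 0.004], 0.82), ([0.605, -0.302, 0.007], 0.75), ([0.289, 0.518, 0.004], 0.57), ([0.573, 0.17, 0.044], 0.21)]
boss 37 54.8; front 64 31.8; rear 78 43.4; -y 25 32.3; +y 54 32.1; wall 62 1.8; 
boss 44 55.8; front 70 31.9; rear 90 40.0; -y 24 32.6; +y 63 31.7; wall 70 2.0; 
boss 47 55.9; front 78 31.9; rear 101 44.5; -y 31 32.5; +y 65 31.3; wall 78 1.4; 
top lever_knob [([0.464, 0.177, 0.07], 0.82), ([0.573, 0.174, 0.051], 0.29)]
top cover1 [([0.486, 0.04, 0.018], 0.92), ([0.483, -0.034, 0.019], 0.91), ([0.471, -0.113, 0.019], 0.84), ([0.327, 0.207, 0.001], 0.73), ([0.467, 0.179, 0.072], 0.6)]
top wrench [([0.294, 0.514, -0.002], 0.93), ([0.599, -0.306, 0.006], 0.88), ([0.181, -0.338, 0.004], 0.76), ([0.481, -0.035, 0.018], 0.23)]
boss 55 53.6; front 106 29.6; rear 120 45.4; -y 69 29.9; +y 76 29.8; wall 93 -0.7; 
boss 62 53.7; front 109 29.0; rear 130 44.7; -y 75 29.8; +y 73 29.8; wall 108 -0.9; 
boss 60 53.6; front 111 29.7; rear 125 45.9; -y 87 28.4; +y 84 30.3; wall 97 -0.1;
```

View pics/fin.png

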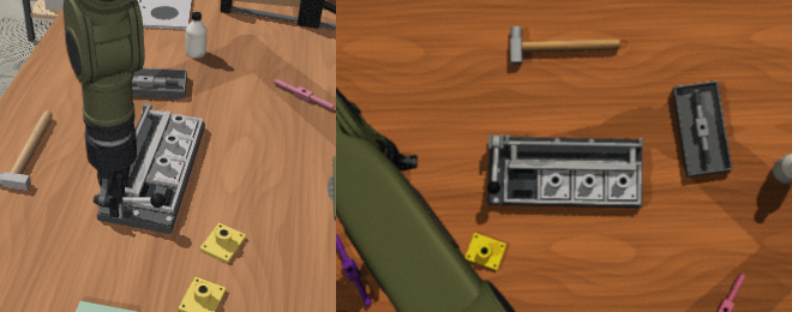

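The final views show the lever shut with its knob at the front (157,198 in the left view), the clamp bar down, three covers in bays, the wrench in the tray, and only yellow look-alikes on the bench. I hand the job in.

```bash
python3 -c "
from rig import order
print(order.finish_job())"
```

```text
the job is handed in; nothing more can be done
None
```

I handed the job in at about 48 s: the tap wrench is in the tray, the three aluminium covers on the bench are level and fully home in bays 1–3, and the cam lever is snapped shut; the verdict was not shown.

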